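# Set and lock the flash power pack

### The arm

A 6-joint arm with a two-finger parallel gripper is mounted at the origin on the work surface. World frame = base frame: x ahead of the robot, y to its left, z up, the work surface at z = 0. Lengths are in m, angles in rad, forces in N, time in s.
With the tool pointing down it reaches from about 0.3 to 0.85 m from the base axis. Payload 5.4 kg.
Tool frame: the origin (TCP) lies at the very end of the fingers, on their centre line; the grasp point (between the pads) lies hold_point_z behind it (hold_point_z is the distance from the TCP to the grasp point, in m); z points along the fingers, y is the line along which they close (so a half turn about z gives the same grasp; the last joint's range is limited). The gripper opens to 85 mm and grips with 20 to 120 N. Pads are 22 mm wide; open, the fingers measure 114 mm over their backs; the gripper's body (76 mm by 85 mm) begins 54 mm behind the grasp point. The pads swing forward as they close: fully open they stand 13 mm farther back than shut.
Start: joints at [0.89, 0.158, 1.597, -0, 1.386, -0.21], TCP at [0.261, 0.512, 0.231] pointing down, gripper open.
Joint ranges: [-2.91, 2.91], [-0.94, 2.29], [0.18, 2.7], [-1.29, 4.43], [0.17, 2.64], [-3, 3]. Speed limits (rad/s): [2.57, 2.57, 3.14, 3.14, 3.14, 3.14].

### API

Orientations are given as a 3x3 rotation matrix whose columns are the frame's x, y, z axes.
In Python, from plant import * gives the robot as it stands.
- The arm moves only by the tool step_arm, never from a script. Its argument "series" is a list of rows, each a list of 6 numbers: the shift along the tool's x, y, z in m, then the turn, a rotation vector about the tool's x, y, z in degrees. In form: [[dx, dy, dz, wx, wy, wz], ...]. A call has 1 to 5 rows; each row shifts and turns the commanded pose from where the row before left it, along the tool's axes as they then stand; what a row does not reach is not made up. A row lasts 1/10 s, in which the tool goes at most 50 mm and 8.59 degrees, less where a joint would pass 70% of its speed; a pose out of reach is approached as far as the arm can. A call with a gripper value outside its range is refused whole. "gripper" is the opening, from 0 (shut) to 1 (fully open), set as the call begins (left out, the last holds). The fingers move at their own pace and stop on an object; "force" is the grip in N (left out, the last holds). Time passes only in rows, so rows that do not move let the fingers close. It gives the time, the measured TCP pose, the force, the opening and the grip force at its end, in the units of the state.
- state(): the state, without advancing time (a new reading comes with each control period).
- camera(name): name is "scene" or "top" or "wrist"; returns a dict with "frame" (400x640x3 uint8, blue, green, red), "camera_matrix" (3x3 intrinsics, pixels), "rvec" (rotation vector, rad) and "tvec" (3), from world to camera coordinates, as OpenCV has them. Camera axes: x right, y down, z forward; pixel columns grow to the right and rows downward; lengths in m; the calibration is good to about 2 mm. A picture is of the moment at which its call begins. There is no depth.
- job_done(): hands the job in; it is judged then, once.
The state is a dict: "time_s": time; "q": joint angles; "joint_vel": joint speeds; "effort": joint torques, N m; "tool_pos": TCP position; "tcp_rot": TCP orientation; "contact_force": force on the tool from outside, world axes, zero at the start; "wrist_torque": the same for the moment, N m; "width": opening from 0.0 (shut) to 1.0 (fully open); "grasp_force": force on a finger pad.
Only numpy, scipy, OpenCV 4.12 (cv2) and the standard library are available. Lean on these libraries where they do the work, as an engineer would, in place of code of your own. Each camera call takes 0.05 s, during which the arm holds its last target. There are 200 camera calls.

### The job

Turn the power knob on the flash power pack until its white pointer lines up with the red mark on the dial, then slide the orange-and-clear lock guard fully home over the knob so that the setting cannot change. The box of pins standing in the guard's way belongs in the free half of the steel tray: set it down there upright, and do not knock or shift the other things.

Things in the scene. Friction and masses are not known exactly. Their poses are not given: they have to be found in the camera images.
- pack: Fixed grey flash power pack, 180 (x) x 280 (y) x 100 mm tall; origin at the centre of its underside, z up; its flat top panel is 100 mm above the origin. Knob, dial, lock guard and (at the start) the pin box and the jar are on the panel. The knob's axis is at x = 0, y = -75 mm, and the guard slides along y, between two 5 mm high rails at x = +-47 mm.
- knob (a joint): Power knob angle, 0 to 4.71 rad, growing as it turns clockwise seen from above; stays where it is left (0.05 N m friction). At 0 the pointer is at +135 degrees from the pack's x axis (towards its y). It has to be turned clockwise by 0.5 to 2.8 rad.
- knob_grip (a point): Point on the knob's vertical axis, 23 mm above the panel. The black knob is a disc of 52 mm diameter whose top is 12 mm above the panel, carrying an upright grip bar 48 mm long (along the knob's x, centred on the axis), 14 mm thick, up to 36 mm above the panel.
- knob_pointer (a point): End of the knob's grip bar that carries the white pointer line, 26 mm from the axis, 23 mm above the panel; x axis points outward from the knob's axis.
- mark (a joint): Where the red mark stands on the dial, on the same scale as joint knob: the knob is set when both are equal. The mark cannot be moved.
- mark_tip (a point): Inner part of the red mark (a tab 12 x 7 x 3 mm on the dial face), 30 mm from the knob's axis, 4 mm above the panel; x axis points outward from the knob's axis.
- lock (a joint): Travel of the lock guard in m: 0 = parked at the pack's +y end, 0.130 = fully home over the knob (end stop). Slides along the pack's -y against about 2.5 N of friction and stays where it is left.
- lock_tab (a point): Top centre of the guard's orange tab, 84 mm above the panel. Tab: 12 mm thick along the slide (pack's y), 30 mm wide (x), 38 mm tall, on the guard's roof, which is 46 mm above the panel. The guard is a tunnel open at both ends, 84 wide (x) and 74 mm long (y), 40 mm clear inside, orange sides, clear roof; the tab stands 26 mm from its middle, on the side away from the knob.
- pinbox: Loose white, red and blue box of pins, 50 (x) x 38 (y) x 60 mm tall, about 0.12 kg; origin at the centre of its underside, z up. At the start it stands on the panel between the parked guard and the knob.
- tray: Fixed dark steel tray, 150 (x) x 190 (y) x 38 mm tall, walls and floor 4 mm; origin at the centre of its underside, z up. The lens fills its +y half; the -y half is free. It stands to the left or to the right of the pack.
- lens: Loose black camera lens standing in the tray, 66 mm diameter, 59 mm tall, origin at the centre of its underside. Leave it.
- camera: Loose black camera, 135 (y) wide, about 120 deep, 103 mm tall; origin under its body, lens towards -x. It stands on the other side of the pack from the tray. Leave it.
- jar: Loose small jar with a yellow cap, 38 mm diameter, 36 mm tall, on the back edge of the pack's panel; origin at the centre of its underside. Leave it.
- tape: Loose roll of grey tape lying flat behind the pack, 100 mm diameter, 48 mm tall; origin at the centre of its underside. Leave it.
- mug: Loose white mug, 76 mm diameter, 95 mm tall, handle at its +y; origin at the centre of its underside. Leave it.
- spray: Loose green bottle with a red cap, 56 mm diameter, 185 mm tall; origin at the centre of its underside. Leave it.
- pliers: Loose red-handled pliers lying flat, about 130 mm long and 11 mm high, behind the pack. Leave them.
Not all that is in view belongs to the job. There is more than one size of the pinbox; the one meant has the size given above.

How it is judged:
By the outcome, as a careful person would: the job done as asked, in the order asked, and still so for the second after the job is handed in, with the robot touching nothing.
It also fails if it takes over 72 s, if anything falls off the work surface, if the arm or the gripper's body presses on something with over 40 N, if the wrist force passes 120 N, or if a joint passes its speed limit or range.

## Working session

There is one attempt and no reset: what is moved stays moved. The work goes in short steps, Python scripts to look and compute and a tool call to move; the robot and the scene stay as the last step left them, time stands still between calls to the robot, and variables do not carry over. Pictures are saved under pics/ and viewed, at most 10 in all, crops included, and the job is handed in when it is done.

Besides the shell and the picture viewer there is one more tool, called after "Call:" by a JSON object that holds its "op" and its "data". step_arm: Moves the arm, as the interface text tells. Its arguments: {"type":"object","properties":{"series":{"type":"array","items":{"type":"array","items":{"type":"number"}}},"gripper":{"type":"number"},"force":{"type":"number"}},"required":["series"]}

```bash
ls; mkdir -p pics; python3 - <<'E'
from plant import *
import cv2,numpy as np
s=state();print({k:np.round(v,3).tolist() for k,v in s.items()})
for n in("scene","top"):
    c=camera(n);cv2.imwrite(f"pics/{n}0.png",c["frame"]);np.savez(f"{n}0.npz",**c)
    print(n,c["camera_matrix"].tolist(),c["rvec"],c["tvec"])
try: print(hold_point_z)
except Exception as e: print(e)
E
```

```text
pics
{'time_s': 0.0, 'q': [0.89, 0.159, 1.598, 0.0, 1.386, -0.21], 'joint_vel': [0.001, 0.004, -0.001, 0.0, -0.001, 0.001], 'effort': [0.001, -39.599, -33.144, -0.0, 0.008, 0.0], 'tool_pos': [0.26, 0.512, 0.23], 'tcp_rot': [[-0.891, 0.454, -0.001], [0.454, 0.891, -0.002], [0.0, -0.002, -1.0]], 'contact_force': [-0.468, 0.133, -0.521], 'wrist_torque': [-0.005, 0.028, 0.013], 'grasp_force': 0.0, 'width': 0.999}
scene [[397.4688893948772, 0.0, 318.80278015040113], [0.0, 397.4688893948772, 205.8503807384158], [0.0, 0.0, 1.0]] [ 1.23592794  2.50866806 -0.71655195] [ 0.33361999 -0.3304202   1.25391213]
top [[497.8125127440539, 0.0, 324.2399891240736], [0.0, 497.8125127440539, 198.8306139557997], [0.0, 0.0, 1.0]] [ 2.13085487 -2.17694315  0.14786386] [0.01117821 0.57187805 1.36308251]
0.0187
```

View pics/scene0.png

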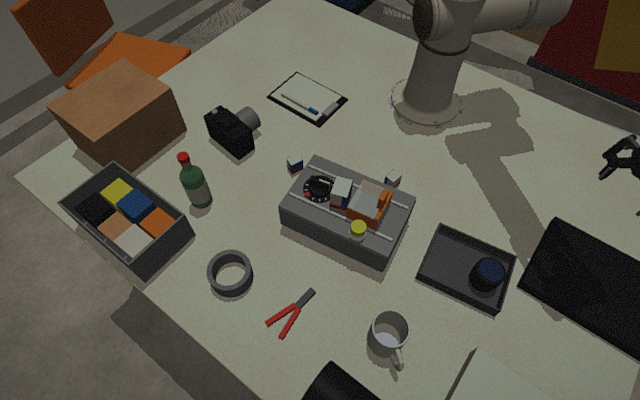

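View pics/top0.png

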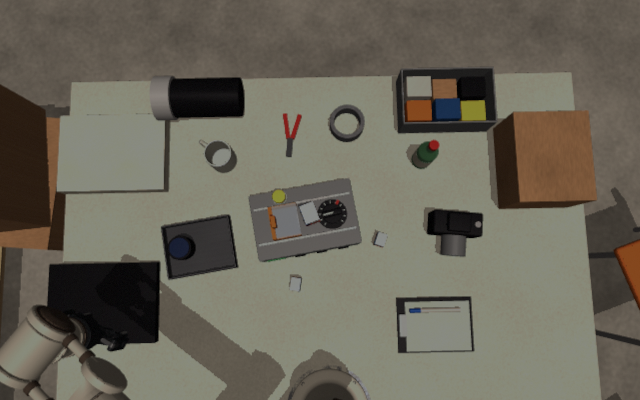

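The scene view shows the pack with the pin box at (341,192), knob at (318,187), guard at (365,203), and jar at (358,230). In the top view the pack is at (305,220), the knob at (332,213), the guard at (285,222), and the tray at (200,247) with the lens on its left. Two small decoy boxes stand on the table at (380,239) and (295,284).

```bash
python3 - <<'E'
import cv2
f=cv2.imread("pics/top0.png")[172:270,242:372];cv2.imwrite("pics/c1.png",cv2.resize(f,None,fx=6,fy=6,interpolation=cv2.INTER_CUBIC))
f=cv2.imread("pics/scene0.png")[145:275,270:430];cv2.imwrite("pics/c2.png",cv2.resize(cv2.convertScaleAbs(f,alpha=1.3),None,fx=4.5,fy=4.5,interpolation=cv2.INTER_CUBIC))
E
```

```text
(no output)
```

View pics/c1.png

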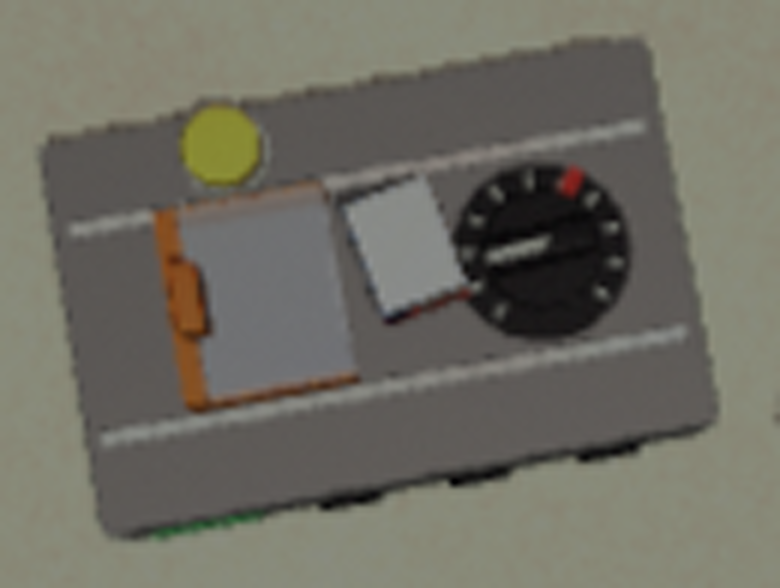

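View pics/c2.png

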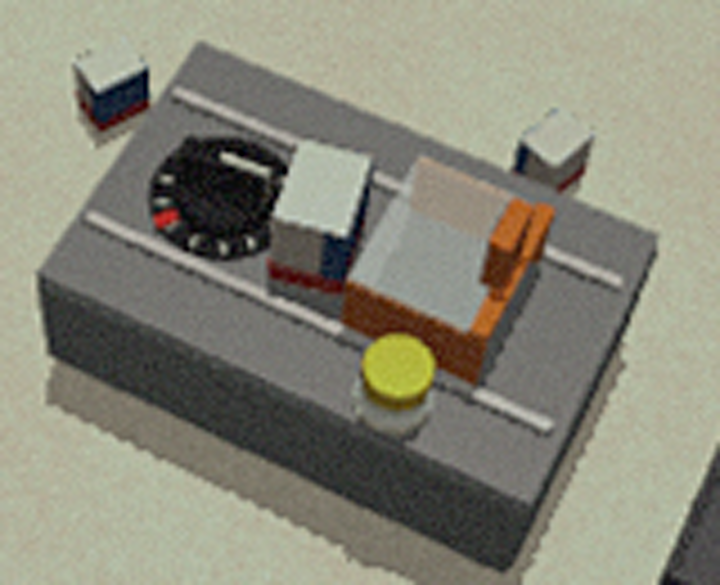

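c1 shows the panel corners (42,138), (648,38), (718,422), (108,538), and the pin box top (345,205), (432,175), (470,285), (388,318). The pointer line runs (550,242)→(488,256), the red mark is at (572,181), and the tab top is at about (187,298).

```bash
cat > h.py <<'E'
import numpy as np,cv2
from scipy.optimize import least_squares
def load(n): return dict(np.load(n))
def ray(c,px,z):
    px=np.atleast_2d(np.array(px,float));z=np.broadcast_to(z,len(px))
    R,_=cv2.Rodrigues(c["rvec"]);C=-R.T@c["tvec"].ravel()
    d=np.c_[px,np.ones(len(px))]@np.linalg.inv(c["camera_matrix"]).T@R
    return C+d*((z-C[2])/d[:,2])[:,None]
def fit(P,Q): # 2D rigid: Q=R(a)P+t
    r=lambda v:(np.c_[np.cos(v[2])*P[:,0]-np.sin(v[2])*P[:,1]+v[0],np.sin(v[2])*P[:,0]+np.cos(v[2])*P[:,1]+v[1]]-Q).ravel()
    best=min((least_squares(r,[*Q.mean(0),a]) for a in(0,1.5,3,-1.5)),key=lambda s:s.cost);return best.x,np.abs(best.fun).max()
def crop(p,s,o): return (np.array(p,float)+.5)/s-.5+np.array(o)
def loc(pose,p):
    c,s=np.cos(pose[2]),np.sin(pose[2]);d=np.array(p)[:,:2]-pose[:2];return np.c_[c*d[:,0]+s*d[:,1],-s*d[:,0]+c*d[:,1]]
def glob(pose,p):
    c,s=np.cos(pose[2]),np.sin(pose[2]);p=np.atleast_2d(p);return np.c_[c*p[:,0]-s*p[:,1],s*p[:,0]+c*p[:,1]]+pose[:2]
E
python3 - <<'E'
from h import *
np.set_printoptions(precision=4,suppress=True)
c=load("top0.npz");s=load("scene0.npz")
t=lambda p:crop(p,6,(242,172))
u=lambda p:crop(p,4.5,(270,145))
Q=ray(c,t([(42,138),(648,38),(718,422),(108,538)]),.1);print(Q)
P=np.array([(.09,.14),(.09,-.14),(-.09,-.14),(-.09,.14)])
pk,e=fit(P,Q[:,:2]);print("pack",pk,e)
Qs=ray(s,u([(200,42),(656,235),(525,500),(40,275)]),.1);pks,es=fit(P[[2,3,0,1]],Qs[:,:2]);print("scene",pks,es)
B=ray(c,t([(345,205),(432,175),(470,285),(388,318)]),.16);
b,e=fit(np.array([(.025,.019),(.025,-.019),(-.025,-.019),(-.025,.019)]),B[:,:2]);print("box",b,e,loc(pk,b[None]))
Bs=ray(s,u([(308,142),(374,158),(350,233),(270,210)]),.16);print("box scene",fit(np.array([(-.025,-.019),(-.025,.019),(.025,.019),(.025,-.019)]),Bs[:,:2]))
T=ray(c,[(162,224),(229,216),(237,268),(168,277)],.038)
print("tray",fit(np.array([(.075,.095),(.075,-.095),(-.075,-.095),(-.075,.095)]),T[:,:2]))
k=np.array([[0,-.075]])
for n,cc,px,z in(("mark",c,t([(572,181)]),.103),("mark s",s,u([(165,218)]),.103),("ptr",c,t([(488,256),(550,242)]),.136),("ptr s",s,u([(222,156),(268,172)]),.136),("tab",c,t([(187,298)]),.184)):
    l=loc(pk,ray(cc,px,z));print(n,l,np.degrees(np.arctan2(*(l-k).T[::-1])))
print(glob(pk,[(0,-.075),(0,.055+.026)]))
E
```

```text
[[ 0.5796  0.2026  0.1   ]
 [ 0.6193 -0.0705  0.1   ]
 [ 0.446  -0.0967  0.1   ]
 [ 0.4008  0.1738  0.1   ]]
pack [0.5114 0.0523 0.155 ] 0.0032585200563024636
scene [0.5132 0.0555 0.1639] 0.005321736057895904
box [0.5211 0.0375 0.3319] 0.0009147199766633696 [[ 0.0073 -0.0161]]
box scene (array([0.522 , 0.0416, 0.3058]), np.float64(0.0032832285165099555))
tray (array([0.447 , 0.3496, 0.1186]), np.float64(0.0035833758586328868))
mark [[ 0.0293 -0.0925]] [-30.8174]
mark s [[ 0.0309 -0.0916]] [-28.2839]
ptr [[-0.0006 -0.049 ]
 [ 0.0007 -0.0766]] [ 91.3301 -67.2111]
ptr s [[ 0.0024 -0.0735]
 [-0.0001 -0.048 ]] [32.6698 90.2166]
tab [[-0.0008  0.0785]] [90.2889]
[[ 0.523  -0.0218]
 [ 0.4989  0.1323]]
```

```bash
cat > d.py <<'E'
import sys
from h import *
from plant import *
# python d.py x y z yawdeg(of tool y) : remaining shift in present tool axes, turn about tool z, state
s=state();R=np.array(s["tcp_rot"]);p=np.array(s["tool_pos"])
yaw=np.degrees(np.arctan2(R[1,1],R[0,1]))
print("pos",p.round(4),"yaw",yaw.round(2),"z",R[:,2].round(3),"t",s["time_s"],"F",np.round(s["contact_force"],1),"M",np.round(s["wrist_torque"],2),"w",round(s["width"],3),"g",round(s["grasp_force"],1),"q6",round(s["q"][5],2))
if len(sys.argv)>3:
    t=np.array(sys.argv[1:4],float);print("shift",(R.T@(t-p)*1000).round(1),"mm")
if len(sys.argv)>4: print("turn",round(-((float(sys.argv[4])-yaw+90)%180-90),2))
E
```

Call:
{"op": "step_arm", "data": {"series": [[-0.037, -0.025, 0, 0, 0, 0], [-0.037, -0.025, 0, 0, 0, 0], [-0.037, -0.025, 0, 0, 0, 0], [-0.037, -0.025, 0, 0, 0, 0], [-0.037, -0.025, 0, 0, 0, 0]]}}

```text
time_s: 0.6
tool_pos: [0.3692, 0.3154, 0.2309]
tcp_rot: [[-0.891, 0.453, -0.0], [0.453, 0.891, -0.0], [0.0, -0.0, -1.0]]
contact_force: [0.8, 1.1, 0.7]
width: 1.0
grasp_force: 0.0
```

Call:
{"op": "step_arm", "data": {"series": [[-0.037, -0.025, 0, 0, 0, 0], [-0.037, -0.025, 0, 0, 0, 0], [-0.037, -0.025, 0, 0, 0, 0], [-0.037, -0.025, 0, 0, 0, 0], [-0.037, -0.025, 0, 0, 0, 0]]}}

```text
time_s: 1.1
tool_pos: [0.4775, 0.12, 0.231]
tcp_rot: [[-0.891, 0.454, -0.0], [0.454, 0.891, 0.0], [0.0, -0.0, -1.0]]
contact_force: [1.2, 0.6, -0.3]
width: 1.001
grasp_force: 0.0
```

Call:
{"op": "step_arm", "data": {"series": [[0, 0, 0, 0, 0, 8], [0, 0, 0, 0, 0, 8], [0, 0, 0, 0, 0, 8], [0, 0, 0, 0, 0, 8], [0, 0, 0, 0, 0, 8]]}}

```text
time_s: 1.6
tool_pos: [0.4768, 0.1217, 0.2308]
tcp_rot: [[-0.386, 0.923, -0.001], [0.923, 0.386, -0.0], [0.0, -0.001, -1.0]]
contact_force: [-0.8, 0.8, -0.3]
width: 1.002
grasp_force: 0.0
```

```bash
python3 d.py 0.5213 0.039 0.118 18.3
```

```text
pos [0.4768 0.1217 0.2308] yaw 22.68 z [-0.001 -0.    -1.   ] t 1.6 F [-0.8  0.8 -0.3] M [-0.02 -0.07  0.02] w 1.002 g 0.0 q6 -0.39
shift [-93.5   9.3 112.7] mm
turn 4.38
```

Call:
{"op": "step_arm", "data": {"series": [[-0.031, 0.003, 0, 0, 0, 0], [-0.031, 0.003, 0, 0, 0, 0], [-0.0315, 0.003, 0, 0, 0, 0], [0, 0, 0, 0, 0, 4.4], [0, 0, 0, 0, 0, 0]]}}

```text
time_s: 2.1
tool_pos: [0.5219, 0.0386, 0.2307]
tcp_rot: [[-0.318, 0.948, -0.001], [0.948, 0.318, 0.0], [0.001, -0.001, -1.0]]
contact_force: [0.7, 0.7, 0.1]
width: 0.997
grasp_force: 0.0
```

```bash
python3 d.py 0.5213 0.039 0.118 18.3; python3 - <<'E'
from h import *
from plant import *
c=camera("wrist");cv2.imwrite("pics/w1.png",c["frame"]);np.savez("w1.npz",**c)
E
```

```text
pos [0.5219 0.0386 0.2307] yaw 18.52 z [-0.001  0.    -1.   ] t 2.1 F [0.7 0.7 0.1] M [ 0.01 -0.02  0.  ] w 0.997 g 0.0 q6 -0.48
shift [  0.5  -0.3 112.7] mm
turn 0.22
```

View pics/w1.png

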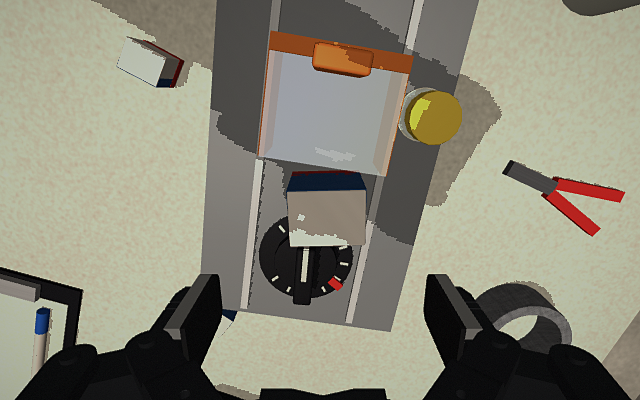

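The wrist view shows the box top at (288,191), (366,189), (365,244), (290,246), the red mark at (335,284), the pointer line (306,251)→(305,283), and the guard clear of the box.

```bash
python3 - <<'E'
from h import *
np.set_printoptions(precision=4,suppress=True)
c=load("w1.npz")
B=ray(c,[(288,192),(366,189),(365,244),(290,246)],.16);print(B)
P=np.array([(-.025,.019),(.025,.019),(.025,-.019),(-.025,-.019)])
print(fit(P,B[:,:2]))
pk=np.array([.5118,.053,.157])
# guard roof edges z=.146 and orange side corners, rail ends z=.105
print("guard",loc(pk,ray(c,[(272,31),(412,55),(386,176),(258,158)],.146)))
print("rails",loc(pk,ray(c,[(243,312),(349,323)],.105)), "panel corner",loc(pk,ray(c,[(201,306),(391,331)],.1)))
print("mark",loc(pk,ray(c,[(335,284)],.103)),"ptr",loc(pk,ray(c,[(306,251),(305,283),(303,303)],.136)))
E
```

```text
[[0.4961 0.0497 0.16  ]
 [0.5415 0.067  0.16  ]
 [0.5542 0.0318 0.16  ]
 [0.508  0.0147 0.16  ]]
(array([0.5249, 0.0408, 0.351 ]), np.float64(0.0011316913798755102))
guard [[-0.0391  0.0896]
 [ 0.0439  0.0905]
 [ 0.045   0.0165]
 [-0.039   0.0143]]
rails [[-0.0432 -0.1337]
 [ 0.0513 -0.1293]] panel corner [[-0.0816 -0.1374]
 [ 0.0921 -0.135 ]]
mark [[ 0.0323 -0.0935]] ptr [[ 0.0018 -0.0506]
 [ 0.0051 -0.0772]
 [ 0.0063 -0.0949]]
```

Call:
{"op": "step_arm", "data": {"series": [[0.001, 0.001, 0.02, 0, 0, -0.8], [0, 0.001, 0.03, 0, 0, 0], [0, 0, 0.03, 0, 0, 0], [0, 0, 0.025, 0, 0, 0], [0, 0, 0.0075, 0, 0, 0]]}}

```text
time_s: 2.65
tool_pos: [0.5209, 0.0419, 0.1156]
tcp_rot: [[-0.335, 0.942, -0.006], [0.942, 0.335, 0.001], [0.003, -0.005, -1.0]]
contact_force: [-0.7, -0.3, -0.0]
width: 1.004
grasp_force: 0.0
```

Call:
{"op": "step_arm", "data": {"series": [[0, 0, 0, 0, 0, 0], [0, 0, 0, 0, 0, 0], [0, 0, 0, 0, 0, 0], [0, 0, 0, 0, 0, 0], [0, 0, 0, 0, 0, 0]], "gripper": 0.2, "force": 30}}

```text
time_s: 3.15
tool_pos: [0.525, 0.0408, 0.1207]
tcp_rot: [[-0.333, 0.943, 0.003], [0.943, 0.333, -0.0], [-0.001, 0.003, -1.0]]
contact_force: [0.3, 0.1, 6.2]
width: 0.587
grasp_force: 32.4
```

```bash
python3 d.py 0.5213 0.039 0.118 18.3
```

```text
pos [0.525  0.0408 0.1207] yaw 19.43 z [ 0.003 -0.    -1.   ] t 3.15 F [0.3 0.1 6.2] M [0.08 0.16 0.04] w 0.587 g 32.4 q6 -0.49
shift [-0.4 -4.   2.7] mm
turn 1.13
```

Call:
{"op": "step_arm", "data": {"series": [[0, 0, -0.01, 0, 0, 0], [0, 0, -0.025, 0, 0, 0], [0, 0, -0.03, 0, 0, 0], [0, 0, -0.03, 0, 0, 0], [0, 0, -0.02, 0, 0, 0]]}}

```text
time_s: 3.65
tool_pos: [0.5242, 0.0407, 0.2367]
tcp_rot: [[-0.333, 0.943, 0.003], [0.943, 0.333, -0.0], [-0.001, 0.002, -1.0]]
contact_force: [1.1, -0.0, -0.9]
width: 0.582
grasp_force: 31.7
```

```bash
python3 d.py 0.452 0.304 0.235 6.8
```

```text
pos [0.5242 0.0407 0.2367] yaw 19.43 z [ 0.003 -0.    -1.   ] t 3.65 F [ 1.1 -0.  -0.9] M [ 0.02 -0.03 -0.03] w 0.582 g 31.7 q6 -0.49
shift [272.3  19.5   1.3] mm
turn 12.63
```

Call:
{"op": "step_arm", "data": {"series": [[0.02, 0.0015, 0, 0, 0, 0], [0.03, 0.002, 0, 0, 0, 0], [0.035, 0.0025, 0, 0, 0, 0], [0.035, 0.0025, 0, 0, 0, 0], [0.035, 0.0025, 0, 0, 0, 0]]}}

```text
time_s: 4.15
tool_pos: [0.4817, 0.1918, 0.2342]
tcp_rot: [[-0.332, 0.943, 0.0], [0.943, 0.332, -0.0], [-0.0, 0.0, -1.0]]
contact_force: [1.0, -0.1, -2.0]
width: 0.581
grasp_force: 31.8
```

Call:
{"op": "step_arm", "data": {"series": [[0.035, 0.0025, 0, 0, 0, 0], [0.035, 0.0025, 0, 0, 0, 0], [0.03, 0.002, 0, 0, 0, 0], [0.017, 0.0015, 0, 0, 0, 0], [0, 0, 0, 0, 0, 3]]}}

```text
time_s: 4.65
tool_pos: [0.4503, 0.3058, 0.2341]
tcp_rot: [[-0.285, 0.959, -0.001], [0.959, 0.285, 0.001], [0.001, -0.0, -1.0]]
contact_force: [-0.5, -0.6, -1.4]
width: 0.583
grasp_force: 31.8
```

Call:
{"op": "step_arm", "data": {"series": [[0, 0, 0, 0, 0, 4], [0, 0, 0, 0, 0, 4], [0, 0, 0, 0, 0, 1.6], [0, 0, 0, 0, 0, 0]]}}

```text
time_s: 5.05
tool_pos: [0.4514, 0.3038, 0.234]
tcp_rot: [[-0.119, 0.993, -0.0], [0.993, 0.119, -0.0], [-0.0, -0.0, -1.0]]
contact_force: [-0.2, -0.1, -0.8]
width: 0.579
grasp_force: 31.8
```

```bash
python3 d.py 0.452 0.304 0.235 6.8; python3 - <<'E'
from h import *
from plant import *
c=camera("wrist");np.savez("w2.npz",**c);t=camera("top");np.savez("t2.npz",**t)
f=t["frame"][195:295,140:260]
cv2.imwrite("pics/w2.png",np.hstack([cv2.resize(c["frame"],(480,300)),cv2.resize(f,(320,267))[:, :] if 0 else cv2.copyMakeBorder(cv2.resize(f,(320,267)),0,33,0,0,0)]))
E
```

```text
pos [0.4514 0.3038 0.234 ] yaw 6.86 z [-0. -0. -1.] t 5.05 F [-0.2 -0.1 -0.8] M [-0.02  0.03  0.02] w 0.579 g 31.8 q6 0.25
shift [ 0.1  0.6 -1. ] mm
turn 0.06
```

View pics/w2.png

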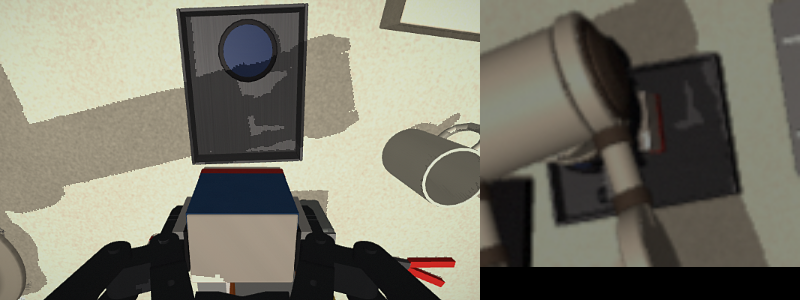

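The box is held level above the tray. The tray rim corners in the wrist part, scaled 0.75, are (178,9), (307,4), (302,160), (192,163), and the lens is in the far half.

```bash
python3 - <<'E'
from h import *
c=load("w2.npz")
T=ray(c,crop([(178,9),(307,4),(302,160),(192,163)],.75,(0,0)),.038);print(T)
p,e=fit(np.array([(-.075,.095),(.075,.095),(.075,-.095),(-.075,-.095)]),T[:,:2]);print(p,e,glob(p,(0,-.047)))
E
```

```text
[[0.36342397 0.43533804 0.038     ]
 [0.50744812 0.45777512 0.038     ]
 [0.53755093 0.27339491 0.038     ]
 [0.39052069 0.251234   0.038     ]]
[0.44973593 0.35443552 0.15324991] 0.002310877251072263 [[0.45691051 0.30798635]]
```

Call:
{"op": "step_arm", "data": {"series": [[0.003, 0.005, 0.02, 0, 0, -2], [0, 0, 0.04, 0, 0, 0], [0, 0, 0.04, 0, 0, 0], [0, 0, 0.04, 0, 0, 0], [0, 0, 0.03, 0, 0, 0]]}}

```text
time_s: 5.65
tool_pos: [0.4549, 0.3069, 0.0612]
tcp_rot: [[-0.154, 0.988, -0.003], [0.988, 0.154, -0.001], [-0.001, -0.003, -1.0]]
contact_force: [-0.2, 0.5, -0.4]
width: 0.582
grasp_force: 31.8
```

Call:
{"op": "step_arm", "data": {"series": [[0, 0, 0.02, 0, 0, 0], [0, 0, 0.01, 0, 0, 0], [0, 0, 0.005, 0, 0, 0], [0, 0, 0.002, 0, 0, 0], [0, 0, 0.0, 0, 0, 0]]}}

```text
time_s: 6.15
tool_pos: [0.457, 0.3078, 0.0278]
tcp_rot: [[-0.154, 0.988, 0.002], [0.988, 0.154, 0.001], [0.0, 0.002, -1.0]]
contact_force: [-0.4, 0.6, -1.6]
width: 0.584
grasp_force: 31.8
```

```bash
python3 d.py 0.456 0.307 0.025 8.8
```

```text
pos [0.457  0.3078 0.0278] yaw 8.83 z [ 0.002  0.001 -1.   ] t 6.15 F [-0.4  0.6 -1.6] M [-0.04  0.06 -0.04] w 0.584 g 31.8 q6 0.22
shift [-0.6 -1.1  2.8] mm
turn 0.03
```

Call:
{"op": "step_arm", "data": {"series": [[0, 0, 0.001, 0, 0, 0], [0, 0, 0.001, 0, 0, 0], [0, 0, 0.001, 0, 0, 0], [0, 0, 0.0005, 0, 0, 0], [0, 0, 0, 0, 0, 0]]}}

```text
time_s: 6.65
tool_pos: [0.4567, 0.3077, 0.0247]
tcp_rot: [[-0.154, 0.988, 0.001], [0.988, 0.154, 0.0], [0.0, 0.001, -1.0]]
contact_force: [-3.2, -0.4, 8.1]
width: 0.579
grasp_force: 32.7
```

Call:
{"op": "step_arm", "data": {"series": [[0, 0, 0, 0, 0, 0], [0, 0, 0, 0, 0, 0], [0, 0, 0, 0, 0, 0], [0, 0, -0.01, 0, 0, 0], [0, 0, -0.03, 0, 0, 0]], "gripper": 0.85}}

```text
time_s: 7.15
tool_pos: [0.4536, 0.3064, 0.0612]
tcp_rot: [[-0.153, 0.988, -0.006], [0.988, 0.153, -0.002], [-0.001, -0.007, -1.0]]
contact_force: [0.1, -0.0, -0.3]
width: 0.852
grasp_force: 0.0
```

Call:
{"op": "step_arm", "data": {"series": [[0, 0, -0.04, 0, 0, 0], [0, 0, -0.045, 0, 0, 0], [0, 0, -0.045, 0, 0, 0], [0, 0, -0.045, 0, 0, 0], [0, 0, 0, 0, 0, 0]]}}

```text
time_s: 7.65
tool_pos: [0.4599, 0.309, 0.2473]
tcp_rot: [[-0.154, 0.988, 0.014], [0.988, 0.154, 0.006], [0.003, 0.015, -1.0]]
contact_force: [-0.1, 0.4, -0.1]
width: 0.856
grasp_force: 0.0
```

```bash
python3 d.py 0.524 -0.021 0.235 9; python3 - <<'E'
from h import *
from plant import *
c=camera("scene");f=c["frame"][215:325,405:525]
cv2.imwrite("pics/s3.png",cv2.resize(f,None,fx=4,fy=4,interpolation=2))
E
```

```text
pos [0.4599 0.309  0.2473] yaw 8.83 z [ 0.014  0.006 -1.   ] t 7.65 F [-0.1  0.4 -0.1] M [0.01 0.01 0.02] w 0.856 g 0.0 q6 0.22
shift [-336.    12.5   11.3] mm
turn -0.17
```

View pics/s3.png

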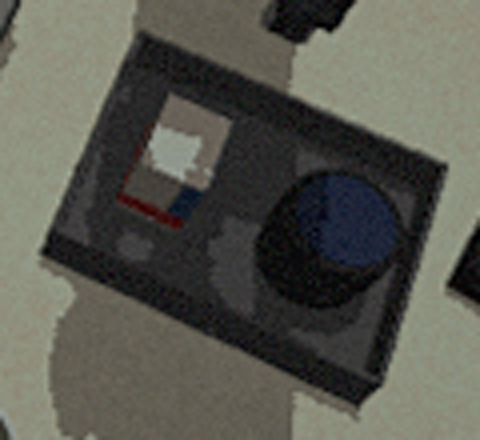

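The box of pins stands upright in the tray's free half, at (175,160) in the crop, clear of the lens and walls.

Call:
{"op": "step_arm", "data": {"series": [[-0.025, 0.001, 0, 0, 0, 0], [-0.04, 0.0015, 0, 0, 0, 0], [-0.045, 0.0015, 0, 0, 0, 0], [-0.045, 0.0015, 0, 0, 0, 0], [-0.045, 0.0015, 0, 0, 0, 0]]}}

```text
time_s: 8.2
tool_pos: [0.4929, 0.1093, 0.2371]
tcp_rot: [[-0.154, 0.988, -0.002], [0.988, 0.154, 0.0], [0.0, -0.002, -1.0]]
contact_force: [0.9, -0.1, 0.8]
width: 0.849
grasp_force: 0.0
```

Call:
{"op": "step_arm", "data": {"series": [[-0.045, 0.0015, 0, 0, 0, 0], [-0.045, 0.0015, 0, 0, 0, 0], [-0.045, 0.0015, 0, 0, 0, 0], [-0.035, 0.0015, 0, 0, 0, 0], [-0.025, 0, 0, 0, 0, 0]]}}

```text
time_s: 8.7
tool_pos: [0.529, -0.0831, 0.237]
tcp_rot: [[-0.151, 0.988, -0.002], [0.988, 0.152, 0.0], [0.001, -0.002, -1.0]]
contact_force: [1.0, 0.6, -0.1]
width: 0.851
grasp_force: 0.0
```

Call:
{"op": "step_arm", "data": {"series": [[0, 0, 0, 0, 0, 0], [0, 0, 0, 0, 0, 0], [0, 0, 0, 0, 0, 0]]}}

```text
time_s: 9.0
tool_pos: [0.5291, -0.0798, 0.2377]
tcp_rot: [[-0.154, 0.988, -0.001], [0.988, 0.154, 0.001], [0.001, -0.001, -1.0]]
contact_force: [-0.9, 0.4, -0.3]
width: 0.853
grasp_force: 0.0
```

```bash
python3 d.py 0.524 -0.021 0.235 9; python3 - <<'E'
from h import *
from plant import *
c=camera("wrist");np.savez("w3.npz",**c)
cv2.imwrite("pics/w3.png",cv2.resize(c["frame"][0:300,170:490],None,fx=2,fy=2,interpolation=2))
E
```

```text
pos [ 0.5291 -0.0798  0.2377] yaw 8.88 z [-0.001  0.001 -1.   ] t 9.0 F [-0.9  0.4 -0.3] M [-0.03 -0.04 -0.05] w 0.853 g 0.0 q6 -0.53
shift [58.8  4.   2.8] mm
turn -0.12
```

View pics/w3.png

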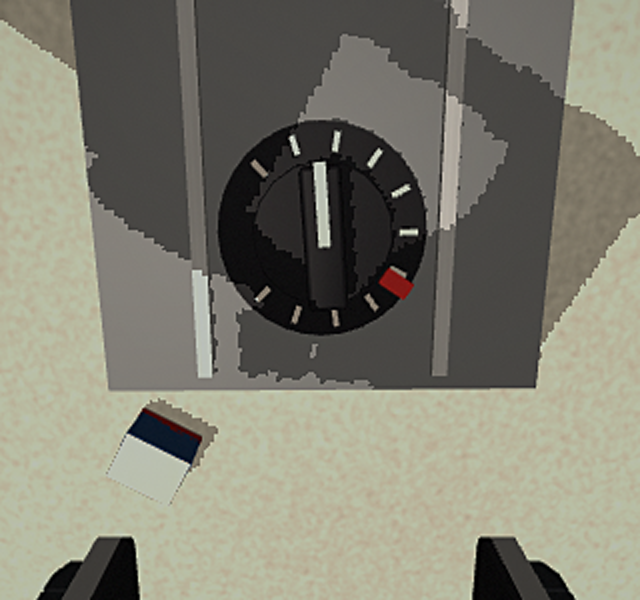

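The wrist crop (2x, origin 170,0) shows the dial centre at (322,227), the pointer line (320,163)→(324,246), the mark corners (391,267), (413,281), (402,300), (379,285), and the panel's near corners (108,390), (537,387).

```bash
python3 - <<'E'
from h import *
np.set_printoptions(precision=4,suppress=True)
c=load("w3.npz");t=lambda p:crop(p,2,(170,0))
g=lambda p,z:ray(c,t(p),z)[:,:2]
co=g([(108,390),(537,387)],.1);d=co[1]-co[0];print("corners",co,np.linalg.norm(d),"yaw",np.arctan2(d[1],d[0]))
for n,p in(("Lrail",[(187,0),(206,377)]),("Rrail",[(459,0),(440,377)]),("Lpan",[(72,0),(108,390)]),("Rpan",[(574,0),(537,387)])):
    q=g(p,.1 if "pan" in n else .105);v=q[0]-q[1];print(n,q,"yaw",np.arctan2(v[1],v[0])-np.pi/2)
ctr=g([(322,227)],.102)[0];print("dial ctr",ctr, "radii",np.linalg.norm(g([(218,227),(427,227),(322,120),(322,335)],.102)-ctr,axis=1))
A=lambda v:np.degrees(np.arctan2(v[...,1],v[...,0]))
m=g([(391,267),(413,281),(402,300),(379,285)],.103);mc=m.mean(0);print("mark",mc,np.linalg.norm(mc-ctr),A(mc-ctr), "edge dirs",A(m[1]-m[0]),A(m[2]-m[3]))
p=g([(320,163),(324,246)],.136);print("ptr",p,np.linalg.norm(p-ctr,axis=1),A(p[0]-p[1]),A(p[0]-ctr))
b=g([(303,168),(342,168),(309,306),(347,306)],.136);print("bar edges",A(b[0]-b[2]),A(b[1]-b[3]),"ctr",b.mean(0))
tk=g([(259,169),(294,146),(336,141),(375,158),(400,191),(408,232),(371,302),(335,318),(296,314),(262,295)],.102);print("ticks",A(tk-ctr),np.linalg.norm(tk-ctr,axis=1))
E
```

```text
corners [[ 0.4498 -0.0953]
 [ 0.6237 -0.0666]] 0.17629810042607358 yaw 0.16343984408256315
Lrail [[ 0.4682  0.0501]
 [ 0.4895 -0.082 ]] yaw 0.15981268127828985
Rrail [[ 0.5601  0.0644]
 [ 0.5823 -0.0674]] yaw 0.1668954121637769
Lpan [[ 0.4278  0.0448]
 [ 0.4498 -0.0953]] yaw 0.15601562867833296
Rpan [[ 0.6004  0.0718]
 [ 0.6237 -0.0666]] yaw 0.16695353909261046
dial ctr [ 0.5262 -0.0173] radii [0.0395 0.0398 0.0377 0.0417]
mark [ 0.558  -0.0337] 0.03579398392562832 -27.20474616512574 edge dirs -22.611659772783273 -23.51296628597889
ptr [[ 0.5212  0.0046]
 [ 0.5268 -0.0211]] [0.0225 0.0039] 102.20436866106776 102.72596648834865
bar edges 101.48074509217311 102.03573531486823 ctr [ 0.5269 -0.0188]
ticks [ 147.3348  118.8988   89.7976   60.8053   33.1116    5.695   -46.8374
  -72.2982  -97.8224 -123.1387] [0.0314 0.0307 0.0309 0.0314 0.0318 0.0328 0.0345 0.0353 0.0348 0.0348]
```

Call:
{"op": "step_arm", "data": {"series": [[0.02, 0.002, 0, 0, 0, 0], [0.025, 0.003, 0, 0, 0, 0], [0.0155, 0.002, 0, 0, 0, 0], [0, 0, 0, 0, 0, -3], [0, 0, 0.02, 0, 0, 0]], "gripper": 0.5}}

```text
time_s: 9.55
tool_pos: [0.5291, -0.0191, 0.2211]
tcp_rot: [[-0.209, 0.978, 0.006], [0.978, 0.209, -0.002], [-0.003, 0.006, -1.0]]
contact_force: [-0.0, -0.4, -0.5]
width: 0.498
grasp_force: 0.0
```

Call:
{"op": "step_arm", "data": {"series": [[0, 0, 0.03, 0, 0, 0], [0, 0, 0.03, 0, 0, 0], [0, 0, 0.025, 0, 0, 0], [0, 0, 0.01, 0, 0, 0], [0, 0, 0.003, 0, 0, 0]]}}

```text
time_s: 10.05
tool_pos: [0.5265, -0.0194, 0.1193]
tcp_rot: [[-0.206, 0.979, -0.002], [0.979, 0.206, 0.0], [0.001, -0.002, -1.0]]
contact_force: [-1.2, 0.7, 1.1]
width: 0.502
grasp_force: 0.0
```

```bash
python3 d.py 0.5267 -0.019 0.117 11.9;python3 - <<'E'
from h import *
c=load("w3.npz");t=lambda p:crop(p,2,(170,0))
g=lambda p,z:ray(c,t(p),z)[:,:2]
tk=g([(259,169),(294,146),(336,141),(375,158),(400,191),(408,232),(371,302),(335,318),(296,314),(262,295)],.102)
ks=np.array([0,1,2,3,4,5,7,8,9,10])
def r(v):
    a=v[2]-np.radians(27)*ks;return (v[:2]+v[3]*np.c_[np.cos(a),np.sin(a)]-tk).ravel()
s=least_squares(r,[.526,-.019,2.5,.033]);print(s.x,np.degrees(s.x[2]),abs(s.fun).max())
m=g([(396,284)],.103)[0]-s.x[:2];print("mark",np.degrees(np.arctan2(m[1],m[0])),np.hypot(*m))
p=g([(320,163)],.136)[0]-s.x[:2];print("ptr",np.degrees(np.arctan2(p[1],p[0])))
E
```

```text
pos [ 0.5265 -0.0194  0.1193] yaw 11.88 z [-0.002  0.    -1.   ] t 10.05 F [-1.2  0.7  1.1] M [ 0.01 -0.01 -0.  ] w 0.502 g 0.0 q6 -0.47
shift [0.3 0.3 2.3] mm
turn -0.02
[ 0.5264375  -0.0194537   2.51963612  0.03291008] 144.3645154380486 0.00026537187239472626
mark -24.685616406216578 0.03468083838878277
ptr 102.24379912511087
```

Call:
{"op": "step_arm", "data": {"series": [[0, 0, 0, 0, 0, 0], [0, 0, 0, 0, 0, 0], [0, 0, 0, 0, 0, 0], [0, 0, 0, 0, 0, 0]], "gripper": 0.0, "force": 30}}

```text
time_s: 10.45
tool_pos: [0.5263, -0.0205, 0.1219]
tcp_rot: [[-0.206, 0.979, -0.003], [0.979, 0.206, -0.001], [-0.001, -0.003, -1.0]]
contact_force: [-8.4, -1.5, 7.2]
width: 0.152
grasp_force: 31.0
```

Call:
{"op": "step_arm", "data": {"series": [[0, 0, 0, 0, 0, 4], [0, 0, 0, 0, 0, 6], [0, 0, 0, 0, 0, 7], [0, 0, 0, 0, 0, 7], [0, 0, 0, 0, 0, 7]]}}

```text
time_s: 10.95
tool_pos: [0.5256, -0.0205, 0.1219]
tcp_rot: [[0.332, 0.943, -0.005], [0.943, -0.332, -0.001], [-0.003, -0.004, -1.0]]
contact_force: [-12.3, -0.6, 10.0]
width: 0.155
grasp_force: 31.4
```

```bash
python3 d.py 0.5264 -0.0195 0.119 -65
```

```text
pos [ 0.5256 -0.0205  0.1219] yaw -19.41 z [-0.005 -0.001 -1.   ] t 10.95 F [-12.3  -0.6  10. ] M [-0.25  1.95  0.06] w 0.155 g 31.4 q6 0.07
shift [1.2 0.5 2.9] mm
turn 45.59
```

Call:
{"op": "step_arm", "data": {"series": [[-0.0005, -0.0015, -0.002, 0, 0, 7], [0, 0, 0, 0, 0, 7], [0, 0, 0, 0, 0, 7], [0, 0, 0, 0, 0, 7], [0, 0, 0, 0, 0, 7]]}}

```text
time_s: 11.45
tool_pos: [0.5245, -0.0199, 0.1221]
tcp_rot: [[0.814, 0.581, -0.003], [0.581, -0.814, 0.0], [-0.002, -0.002, -1.0]]
contact_force: [-3.3, -0.3, -3.8]
width: 0.152
grasp_force: 31.3
```

Call:
{"op": "step_arm", "data": {"series": [[0, 0, 0, 0, 0, 7], [0, 0, 0, 0, 0, 7], [0, 0, 0, 0, 0, 7], [0, 0, 0, 0, 0, 7], [0, 0, 0, 0, 0, 7]]}}

```text
time_s: 11.95
tool_pos: [0.5242, -0.0191, 0.1221]
tcp_rot: [[1.0, 0.01, -0.003], [0.01, -1.0, 0.002], [-0.003, -0.002, -1.0]]
contact_force: [-3.8, 3.3, -2.6]
width: 0.152
grasp_force: 31.5
```

Call:
{"op": "step_arm", "data": {"series": [[0, 0, 0, 0, 0, 7], [0, 0, 0, 0, 0, 7], [0, 0, 0, 0, 0, 7], [0, 0, 0, 0, 0, 4], [0, 0, 0, 0, 0, 0]]}}

```text
time_s: 12.45
tool_pos: [0.5243, -0.0185, 0.1221]
tcp_rot: [[0.912, -0.411, -0.003], [-0.411, -0.912, 0.003], [-0.004, -0.001, -1.0]]
contact_force: [-3.3, 4.9, -3.8]
width: 0.153
grasp_force: 31.5
```

```bash
python3 d.py 0.5264 -0.0195 0.119 -115
```

```text
pos [ 0.5243 -0.0185  0.1221] yaw -114.26 z [-0.003  0.003 -1.   ] t 12.45 F [-3.3  4.9 -3.8] M [ 0.75  0.55 -0.02] w 0.153 g 31.5 q6 1.73
shift [2.3 0.1 3.1] mm
turn 0.74
```

Call:
{"op": "step_arm", "data": {"series": [[0, 0, 0, 0, 0, 0.4], [0, 0, 0, 0, 0, 0], [0, 0, 0, 0, 0, 0]]}}

```text
time_s: 12.75
tool_pos: [0.5243, -0.0185, 0.1221]
tcp_rot: [[0.909, -0.416, -0.003], [-0.416, -0.909, 0.003], [-0.004, -0.001, -1.0]]
contact_force: [-4.8, 4.4, -2.8]
width: 0.157
grasp_force: 31.5
```

Call:
{"op": "step_arm", "data": {"series": [[0, 0, 0, 0, 0, 0], [0, 0, 0, 0, 0, 0], [0, 0, 0, 0, 0, 0], [0, 0, -0.02, 0, 0, 0], [0, 0, -0.03, 0, 0, 0]], "gripper": 0.5}}

```text
time_s: 13.25
tool_pos: [0.5245, -0.0199, 0.1715]
tcp_rot: [[0.909, -0.416, -0.003], [-0.416, -0.909, 0.001], [-0.003, 0.001, -1.0]]
contact_force: [-0.5, -0.8, -0.1]
width: 0.5
grasp_force: 0.0
```

Call:
{"op": "step_arm", "data": {"series": [[0, 0, -0.03, 0, 0, 0], [0, 0, -0.03, 0, 0, 0], [-0.03, 0, -0.005, 0, 0, 0], [-0.03, 0, 0, 0, 0, 0], [0, 0, 0, 0, 0, 0]]}}

```text
time_s: 13.75
tool_pos: [0.4693, 0.006, 0.2378]
tcp_rot: [[0.91, -0.415, 0.0], [-0.415, -0.91, 0.0], [0.0, -0.0, -1.0]]
contact_force: [1.0, 0.3, -1.5]
width: 0.502
grasp_force: 0.0
```

Call:
{"op": "step_arm", "data": {"series": [[0, 0, 0, 0, 0, 0], [0, 0, 0, 0, 0, 0]]}}

```text
time_s: 13.95
tool_pos: [0.4719, 0.0045, 0.2377]
tcp_rot: [[0.909, -0.416, 0.001], [-0.416, -0.909, -0.0], [0.001, -0.0, -1.0]]
contact_force: [0.1, -0.8, -0.4]
width: 0.499
grasp_force: 0.0
```

```bash
python3 d.py 0.5264 -0.0195 0.119 -115; python3 - <<'E'
from h import *
from plant import *
c=camera("wrist");np.savez("w4.npz",**c)
cv2.imwrite("pics/w4.png",cv2.resize(c["frame"][0:300,170:490],None,fx=2,fy=2,interpolation=2))
E
```

```text
pos [0.4719 0.0045 0.2377] yaw -114.6 z [ 0.001 -0.    -1.   ] t 13.95 F [ 0.1 -0.8 -0.4] M [-0.04 -0.02 -0.04] w 0.499 g 0.0 q6 1.75
shift [ 59.4  -0.9 118.8] mm
turn 0.4
```

View pics/w4.png

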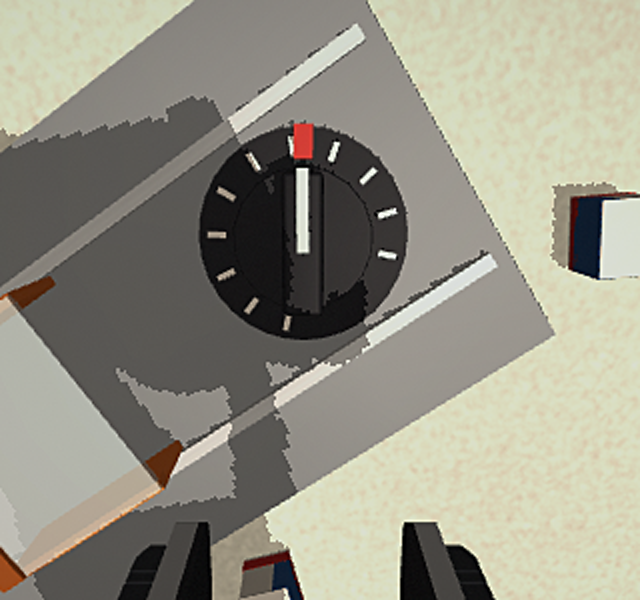

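The pointer line (302,168)→(302,253) and the red mark (303,141) are collinear with the dial centre (303,232), so the knob is set. Next is the guard tab.

Call:
{"op": "step_arm", "data": {"series": [[-0.006, -0.028, 0, 0, 0, 0], [-0.007, -0.034, 0, 0, 0, 0], [-0.007, -0.034, 0, 0, 0, 0], [-0.007, -0.032, 0, 0, 0, 0], [0, 0, 0, 0, 0, -6.9]]}}

```text
time_s: 14.5
tool_pos: [0.5007, 0.1355, 0.237]
tcp_rot: [[0.954, -0.298, -0.0], [-0.298, -0.954, 0.001], [-0.0, -0.001, -1.0]]
contact_force: [0.2, -0.2, -0.3]
width: 0.503
grasp_force: 0.0
```

Call:
{"op": "step_arm", "data": {"series": [[0, 0, 0, 0, 0, -7], [0, 0, 0, 0, 0, -7], [0, 0, 0, 0, 0, -7], [0, 0, 0, 0, 0, -6], [0, 0, 0, 0, 0, 0]]}}

```text
time_s: 15.0
tool_pos: [0.5004, 0.1323, 0.2371]
tcp_rot: [[0.987, 0.162, -0.0], [0.162, -0.987, -0.0], [-0.0, 0.0, -1.0]]
contact_force: [-0.0, -0.6, -0.3]
width: 0.503
grasp_force: 0.0
```

```bash
python3 d.py 0.501 0.1325 0.157 -80.7
```

```text
pos [0.5004 0.1323 0.2371] yaw -80.68 z [-0. -0. -1.] t 15.0 F [-0.  -0.6 -0.3] M [-0.01  0.01 -0.08] w 0.503 g 0.0 q6 1.43
shift [ 0.6 -0.1 80.1] mm
turn 0.02
```

Call:
{"op": "step_arm", "data": {"series": [[0, 0, 0.02, 0, 0, 0], [0, 0, 0.03, 0, 0, 0], [0, 0, 0.02, 0, 0, 0], [0, 0, 0.008, 0, 0, 0], [0, 0, 0, 0, 0, 0]]}}

```text
time_s: 15.5
tool_pos: [0.4992, 0.1324, 0.1582]
tcp_rot: [[0.987, 0.16, -0.002], [0.16, -0.987, -0.0], [-0.002, -0.0, -1.0]]
contact_force: [-0.3, -0.6, 0.7]
width: 0.497
grasp_force: 0.0
```

Call:
{"op": "step_arm", "data": {"series": [[0, 0, 0, 0, 0, 0], [0, 0, 0, 0, 0, 0], [0, 0, 0, 0, 0, 0], [0, 0, 0, 0, 0, 0]], "gripper": 0.0, "force": 25}}

```text
time_s: 15.9
tool_pos: [0.5009, 0.1325, 0.1609]
tcp_rot: [[0.987, 0.162, 0.003], [0.162, -0.987, -0.0], [0.003, 0.001, -1.0]]
contact_force: [-1.4, -0.1, 5.3]
width: 0.135
grasp_force: 30.2
```

```bash
python3 d.py 0.501 0.1325 0.157 -80.7
```

```text
pos [0.5009 0.1325 0.1609] yaw -80.68 z [ 0.003 -0.    -1.   ] t 15.9 F [-1.4 -0.1  5.3] M [-0.13  0.02 -0.02] w 0.135 g 30.2 q6 1.43
shift [0.1 0.  3.9] mm
turn 0.02
```

Width 0.135 is about 12 mm, so the tab is gripped. Slide it along +tool y.

Call:
{"op": "step_arm", "data": {"series": [[0, 0.005, -0.002, 0, 0, 0], [0, 0.01, 0, 0, 0, 0], [0, 0.01, 0, 0, 0, 0], [0, 0.01, 0, 0, 0, 0], [0, 0.005, 0, 0, 0, 0]]}}

```text
time_s: 16.4
tool_pos: [0.5072, 0.0931, 0.161]
tcp_rot: [[0.987, 0.161, 0.003], [0.161, -0.987, 0.002], [0.003, -0.001, -1.0]]
contact_force: [5.1, 3.0, -5.2]
width: 0.134
grasp_force: 28.8
```

Call:
{"op": "step_arm", "data": {"series": [[0, 0.01, 0, 0, 0, 0], [0, 0.01, 0, 0, 0, 0], [0, 0.01, 0, 0, 0, 0], [0, 0.01, 0, 0, 0, 0], [0, 0.01, 0, 0, 0, 0]]}}

```text
time_s: 16.9
tool_pos: [0.5152, 0.0441, 0.161]
tcp_rot: [[0.987, 0.162, 0.003], [0.162, -0.987, 0.002], [0.003, -0.002, -1.0]]
contact_force: [5.6, 3.6, -4.8]
width: 0.134
grasp_force: 28.8
```

```bash
python3 d.py 0.522 0.0042 0.161 -80.7
```

```text
pos [0.5152 0.0441 0.161 ] yaw -80.69 z [ 0.003  0.002 -1.   ] t 16.9 F [ 5.6  3.6 -4.8] M [ 0.55 -0.97 -0.01] w 0.134 g 28.8 q6 1.26
shift [ 0.2 40.5 -0.1] mm
turn 0.01
```

Call:
{"op": "step_arm", "data": {"series": [[0.0005, 0.01, 0, 0, 0, 0], [0, 0.01, 0, 0, 0, 0], [0, 0.008, 0, 0, 0, 0], [0, 0.006, 0, 0, 0, 0], [0, 0.004, 0, 0, 0, 0]]}}

```text
time_s: 17.4
tool_pos: [0.5214, 0.0064, 0.161]
tcp_rot: [[0.987, 0.161, 0.001], [0.161, -0.987, 0.002], [0.001, -0.002, -1.0]]
contact_force: [3.0, 9.9, -1.5]
width: 0.132
grasp_force: 29.3
```

Call:
{"op": "step_arm", "data": {"series": [[0, 0.001, 0, 0, 0, 0], [0, 0.001, 0, 0, 0, 0], [0, 0.001, 0, 0, 0, 0], [0, 0.001, 0, 0, 0, 0], [0, 0.0, 0, 0, 0, 0]]}}

```text
time_s: 17.9
tool_pos: [0.5214, 0.0063, 0.161]
tcp_rot: [[0.987, 0.162, -0.0], [0.162, -0.987, 0.008], [0.001, -0.008, -1.0]]
contact_force: [2.2, 17.0, 0.3]
width: 0.137
grasp_force: 29.5
```

Call:
{"op": "step_arm", "data": {"series": [[0, -0.002, 0, 0, 0, 0], [0, 0, 0, 0, 0, 0]]}}

```text
time_s: 18.1
tool_pos: [0.5214, 0.0065, 0.161]
tcp_rot: [[0.987, 0.162, 0.001], [0.162, -0.987, 0.004], [0.001, -0.004, -1.0]]
contact_force: [3.8, 9.4, -2.7]
width: 0.133
grasp_force: 29.2
```

Call:
{"op": "step_arm", "data": {"series": [[0, 0, 0, 0, 0, 0], [0, 0, 0, 0, 0, 0], [0, 0, 0, 0, 0, 0], [0, 0, -0.02, 0, 0, 0], [0, 0, -0.03, 0, 0, 0]], "gripper": 0.5}}

```text
time_s: 18.6
tool_pos: [0.5196, 0.0042, 0.2098]
tcp_rot: [[0.987, 0.162, -0.005], [0.162, -0.987, 0.001], [-0.005, -0.001, -1.0]]
contact_force: [-0.1, -0.5, -0.7]
width: 0.5
grasp_force: 0.0
```

Call:
{"op": "step_arm", "data": {"series": [[0, 0, -0.04, 0, 0, 0], [-0.04, 0, -0.01, 0, 0, 0], [-0.04, 0, 0, 0, 0, 0], [-0.03, 0, 0, 0, 0, 0], [0, 0, 0, 0, 0, 0]]}}

```text
time_s: 19.1
tool_pos: [0.4104, -0.0139, 0.2612]
tcp_rot: [[0.987, 0.161, -0.0], [0.161, -0.987, -0.001], [-0.001, 0.001, -1.0]]
contact_force: [1.1, 0.4, -0.6]
width: 0.498
grasp_force: 0.0
```

Call:
{"op": "step_arm", "data": {"series": [[0, 0, 0, 0, 0, 0], [0, 0, 0, 0, 0, 0]]}}

```text
time_s: 19.3
tool_pos: [0.4135, -0.0137, 0.2615]
tcp_rot: [[0.987, 0.162, 0.001], [0.162, -0.987, -0.0], [0.001, 0.0, -1.0]]
contact_force: [0.1, -0.4, 1.2]
width: 0.502
grasp_force: 0.0
```

```bash
python3 d.py; python3 - <<'E'
from h import *
from plant import *
c=camera("wrist");np.savez("w5.npz",**c);s=camera("scene")["frame"][140:320,270:540]
w=cv2.resize(c["frame"][0:340,100:540],(440,340))
cv2.imwrite("pics/w5.png",np.hstack([w,cv2.resize(cv2.copyMakeBorder(s,0,60,0,0,0),(360,340-20)) if 0 else cv2.copyMakeBorder(cv2.resize(s,(360,240)),0,100,0,0,0)]))
E
```

```text
pos [ 0.4135 -0.0137  0.2615] yaw -80.68 z [ 0.001 -0.    -1.   ] t 19.3 F [ 0.1 -0.4  1.2] M [ 0.01 -0.02  0.03] w 0.502 g 0.0 q6 1.08
```

View pics/w5.png

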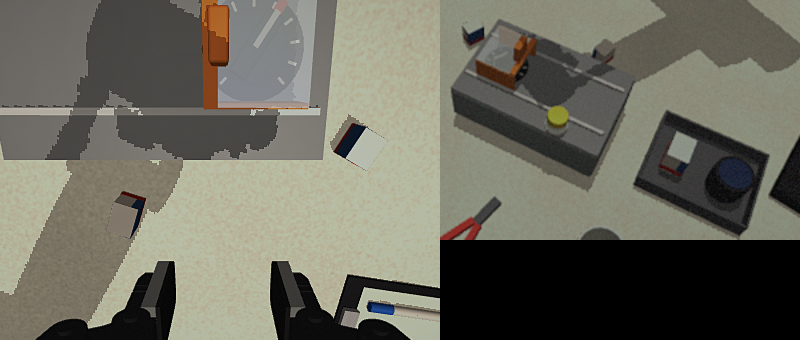

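The guard sits over the knob against its end stop. The pointer still meets the red mark at about (275,5), seen through the clear roof, and the box of pins is upright in the tray.

```bash
python3 -c "
from plant import *
print(job_done())"
```

```text
the job is handed in; nothing more can be done
None
```

The job is handed in: the knob pointer is on the red mark, the lock guard is pushed to its end stop over the knob, and the box of pins stands upright in the tray's free half; I saw nothing else disturbed.

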